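# Refit the grate in the filings box

## Task

Put the grate back into the filings box. It is longer than the opening, so tip it and tuck one end well under the deep lip on the robot's side, lower the other end through the opening until the grate lies flat on the inner ledges, then slide it away from the robot until it meets the stops hidden under the far lip, press it home there for a moment with about 10 N (never more than 20 N: the stops are delicate), and let go. Do it all gently, never forcing the grate against the box, and leave the other things on the bench where they are.

Things in the scene. Friction and masses are not known exactly. Their poses are not given: they have to be found in the camera images.
- filings_box: Fixed grey steel open box, 205 x 119 x 56 mm (x, y, z), origin on the table under the middle of its opening (140 x 107 mm); its x points away from the robot (yaw within 0.35 rad). Inside: y -53.5 to 53.5, x -100 to 93 mm, ledges all round at height 30 mm, a well down to 4 mm in the middle, and a 4 mm thick lip over each end, underside at 52 mm, top at 56 mm.
- deep_lip (a point): Middle of the top inner edge of the near, deep lip: x = -70 mm, 56 mm high in the box frame. The lip runs from here back to the near wall (inner face x = -100); the pocket under it is empty, 30 mm deep and 22 mm high above the ledge.
- far_lip (a point): Middle of the top inner edge of the far lip: x = 70 mm, 56 mm high in the box frame. The lip runs from here to the far wall and hides the stop bar.
- ledge (a point): Middle of the inner edge of the near ledge, on its top: x = -60 mm, 30 mm high in the box frame. This ledge spans x = -100 to -60, the far one x = 60 to 93, and the side ledges are 10 mm wide along the whole inside.
- end_rail: Brass rail with two thumbscrew heads outside the far wall (origin at x = 99 mm, 27 mm high in the box frame). It carries a flat stop bar inside, out of sight under the far lip, 80 mm wide, 31 to 47 mm high. The screws set it: its face is anywhere from x = 73 to 87 mm in the box frame, not measured, to be found by feel. Rigid to the touch, but it must not be pushed with more than 20 N.
- grate: Loose aluminium grate 160 x 100 x 6 mm, 0.28 to 0.45 kg, same both ways round, flat on the table, long axis x within 0.45 rad of world x; origin at the centre of its underside, z up. On its middle a handle: a bar across it, 14 mm thick (x), 60 mm long (y), 36 to 60 mm above the underside, on two posts; grip the bar with fingers closing along x. Fitted, its underside is 30 mm high.
- grate_end_a (a point): Middle of the underside edge at the grate's -x end (80 mm from its origin).
- grate_end_b (a point): Middle of the underside edge at the grate's +x end (80 mm from its origin).
- wax_block: Bystander: blue carving-wax block 55 x 35 x 22 mm, origin under its centre.
- ring_blank: Bystander: brass ring blank 26 mm across, 7 mm high, origin under its centre.
- stone_a: Bystander: brown lump of stone about 55 x 35 x 37 mm, origin under its centre.
- stone_b: Bystander: a second such lump of stone, about 55 x 35 x 37 mm, origin under its centre.
- bench_block: Bystander: square steel bench block 75 x 75 x 22 mm, origin under its centre.
- jar: Bystander: closed glass jar 56 mm across, 75 mm high, origin under its centre.
- ring_clamp: Bystander: wooden ring clamp about 116 x 28 x 20 mm lying along its x, origin underneath.
- mallet: Bystander: hammer 200 mm long lying along its x, origin underneath.
There are look-alikes about, which are no part of the job. Leave any brown or pink look-alike of the grate alone.

How it is judged:
On the way, in this order (a step that is already met when the one before it is completed fails the run):
1. one end of the grate is tucked at least 8 mm under the deep near lip, the grate tilted by 6 degrees or more (((x of grate_end_a in the frame of filings_box between -0.104 and -0.078 m and z of grate_end_a in the frame of filings_box between 0.026 and 0.05 m) or (x of grate_end_b in the frame of filings_box between -0.104 and -0.078 m and z of grate_end_b in the frame of filings_box between 0.026 and 0.05 m)) and angle between grate's own z axis and vertical above 0.105 rad), for 0.1 s.
2. the grate lies flat on the ledges under both lips and is pressed against the hidden stops with at least 5 N for 0.2 s (angle between grate's own z axis and vertical below 0.04 rad and z of grate in the frame of filings_box between 0.0275 and 0.0325 m and x of grate in the frame of filings_box between -0.0085 and 0.0085 m and contact force between grate and end_rail above 5 N), for 0.2 s.
At the end, for the whole second after the job is handed in: The grate lies at rest, released, flat on the ledges (underside 30 mm high within 2.5 mm, tilt under 0.04 rad), square in the box (within 0.08 rad, 6 mm sideways), with both ends under the lips: its origin within 9 mm of zero along the box's x, after having been pressed home against the stops (angle between grate's own z axis and vertical below 0.04 rad and z of grate in the frame of filings_box between 0.0275 and 0.0325 m and x of grate in the frame of filings_box between -0.009 and 0.009 m and y of grate in the frame of filings_box between -0.006 and 0.006 m and angle between the x axis of grate and the x axis of filings_box, either way round below 0.08 rad and linear speed of grate below 0.01 m/s and contact force between grate and the fingers below 0.1 N); the robot touches nothing.
It fails at once if the grate is pushed against the stops with more than 20 N (contact force between grate and end_rail above 20 N).
It fails at once if the grate is forced against the box with more than 40 N (contact force between grate and filings_box above 40 N).
It fails at once if a bystander is moved by more than 30 mm (distance of any of wax_block, ring_blank, stone_a, stone_b, bench_block, jar, ring_clamp, mallet from where it was at the start of the episode above 0.03 m).
It also fails if it takes over 58 s, if anything falls off the work surface, if the arm or the gripper's body presses on something with over 40 N, if the wrist force passes 120 N, or if a joint passes its speed limit or range.

## Robot

A 6-joint arm with a two-finger parallel gripper is mounted at the origin on the work surface. World frame = base frame: x ahead of the robot, y to its left, z up, the work surface at z = 0. Lengths are in m, angles in rad, forces in N, time in s.
With the tool pointing down it reaches from about 0.3 to 0.775 m from the base axis. Payload 14.6 kg.
Tool frame: the origin (TCP) lies at the centre of the arm's flange, where the gripper is bolted on; the fingertips stand 199 mm ahead of it and the grasp point (between the pads) lies 180 mm ahead of it; z points along the fingers, y is the line along which they close (so a half turn about z gives the same grasp; the last joint's range is limited). The gripper opens to 94 mm and grips with 3 to 60 N. Pads are 16 mm wide; open, the fingers measure 119 mm over their backs; the gripper's body (75 mm by 177 mm) begins 78 mm behind the grasp point.
Start: joints at [1.142, 0.3, 1.521, -0, 1.321, -0.067], TCP at [0.195, 0.514, 0.405] pointing down, gripper open.
Joint ranges: [-3.03, 3.03], [-0.79, 2.21], [0.23, 2.52], [-1.04, 4.18], [0, 3.07], [-2.55, 2.55]. Speed limits (rad/s): [2.22, 2.22, 2.57, 3.14, 3.14, 3.14].

## Interface

Orientations are given as [roll, pitch, yaw] about the fixed x, y, z axes, in that order (R = Rz(yaw) Ry(pitch) Rx(roll)).
In Python, from station import ctrl gives the robot as it stands. The module is installed in compiled form; this text tells all that it offers.
- The arm moves only by the tool servo_tool, never from a script. Its argument "motion" is a list of rows, each a list of 5 numbers: the closure, from 0 (fully open) to 1 (shut), then the shift along the world's x, y, z in cm, then the turn about the world's z in degrees. A call has 1 to 20 rows; each row is the pose to reach, as a shift and turn from the pose commanded when the call began; what a row does not reach only later rows make up. A row lasts 1/8 s, in which the tool goes at most 62.5 mm and 10.7 degrees, less where a joint would pass 70% of its speed; a pose out of reach is approached as far as the arm can. A call with a gripper value outside its range is refused whole. The fingers move at their own pace and stop on an object; "squeeze" is the grip in N (left out, the last holds). Time passes only in rows, so rows that repeat a pose let the fingers close. It gives the time, the measured TCP pose, the force, the opening and the grip force at its end, in the units of the state.
- ctrl.get_obs(): the state, without advancing time (a new reading comes with each control period).
- ctrl.camera(name): name is "side" or "top"; returns a dict with "image" (400x640x3 uint8, red, green, blue), "fx", "fy", "cx", "cy" (pixels), "camera_from_world" (4x4, takes a point from world to camera coordinates). Camera axes: x right, y up, looking along -z (the intrinsics and any distortion apply to the point x, -y, -z); pixel columns grow to the right and rows downward; lengths in m; the calibration is good to about 2 mm. A picture is of the moment at which its call begins. There is no depth.
- ctrl.hand_in(): hands the job in; it is judged then, once.
The state is a dict: "time_s": time; "qpos": joint angles; "joint_vel": joint speeds; "tau": joint torques, N m; "ee_pos": TCP position; "eef_rot": TCP orientation; "force": force on the tool from outside, world axes, zero at the start; "moment": the same for the moment, N m; "grip_width": finger opening in m; "grip_force": force on a finger pad.
Only numpy, scipy, OpenCV 4.12 (cv2) and the standard library are available. Lean on these libraries where they do the work, as an engineer would, in place of code of your own. Each camera call takes 0.05 s, during which the arm holds its last target. There are 200 camera calls.

## Working session

There is one attempt and no reset: what is moved stays moved. The work goes in short steps, Python scripts to look and compute and a tool call to move; the robot and the scene stay as the last step left them, time stands still between calls to the robot, and variables do not carry over. Pictures are saved under pics/ and viewed, at most 10 in all, crops included, and the job is handed in when it is done.

Besides the shell and the picture viewer there is one more tool, called after "Request:" as name(argument=value, ...) on one line, values as JSON. servo_tool: Moves the arm, as the interface text tells. Its arguments: {"type":"object","properties":{"motion":{"type":"array","items":{"type":"array","items":{"type":"number"}}},"squeeze":{"type":"number"}},"required":["motion"]}

```bash
mkdir -p pics; cat > h.py <<'E'
import numpy as np,cv2
from station import ctrl
def pic(n,f):
    c=ctrl.camera(n); cv2.imwrite('pics/'+f,c['image'][:,:,::-1]); np.savez('pics/'+f+'.npz',**{k:v for k,v in c.items()}); return c
def load(f): return dict(np.load('pics/'+f+'.npz',allow_pickle=True))
def proj(c,P):
    P=np.atleast_2d(P);q=np.c_[P,np.ones(len(P))]@np.array(c['camera_from_world']).T
    return np.c_[c['cx']+c['fx']*q[:,0]/-q[:,2],c['cy']+c['fy']*(-q[:,1])/-q[:,2]]
def ray(c,u,v,z):
    T=np.linalg.inv(c['camera_from_world']);d=T[:3,:3]@np.array([(u-c['cx'])/c['fx'],-(v-c['cy'])/c['fy'],-1]);o=T[:3,3]
    return o+d*(z-o[2])/d[2]
E
python3 - <<'E'
from h import *
for n in('top','side'):
    c=pic(n,n+'0.png');print({k:v for k,v in c.items() if k!='image'})
a=cv2.imread('pics/top0.png');
o=ctrl.get_obs();print(o)
E
```

```text
{'fx': 515.172343655889, 'fy': 515.172343655889, 'cx': 314.88008545506545, 'cy': 191.20436832281578, 'camera_from_world': array([[-0.02714488, -0.99955451, -0.01240718,  0.04723609],
       [ 0.98949995, -0.02863033,  0.14166918, -0.4961459 ],
       [-0.14196129, -0.00843131,  0.9898363 , -1.22312163],
       [ 0.        ,  0.        ,  0.        ,  1.        ]])}
{'fx': 470.40883583462374, 'fy': 470.40883583462374, 'cx': 320.35453006694723, 'cy': 200.8053787004837, 'camera_from_world': array([[ 0.93911194, -0.34285526, -0.02278218, -0.43186423],
       [ 0.22027665,  0.54981944,  0.80571507, -0.17403718],
       [-0.26371757, -0.76167503,  0.59186501, -1.09215845],
       [ 0.        ,  0.        ,  0.        ,  1.        ]])}
{'time_s': 0.1, 'qpos': array([ 1.14243178e+00,  3.00406348e-01,  1.52155642e+00,  3.64345586e-05,
        1.32071765e+00, -6.65645962e-02]), 'joint_vel': array([ 0.00030997, -0.00021423, -0.00081032,  0.0005545 ,  0.00237979,
       -0.00031455]), 'tau': array([-9.26641633e-05, -5.32648659e+01, -3.53284478e+01,  7.09293131e-02,
        2.35448324e-02, -9.51311904e-05]), 'ee_pos': array([0.19464248, 0.51436383, 0.40413217]), 'eef_rot': array([-3.14050964e+00, -1.07566428e-04,  2.77978361e+00]), 'force': array([-0.52525241,  0.31307734, -0.03084148]), 'moment': array([-0.00649608,  0.02493185,  0.0645951 ]), 'grip_force': 0.0, 'grip_width': 0.09397745284660147}
```

View pics/top0.png

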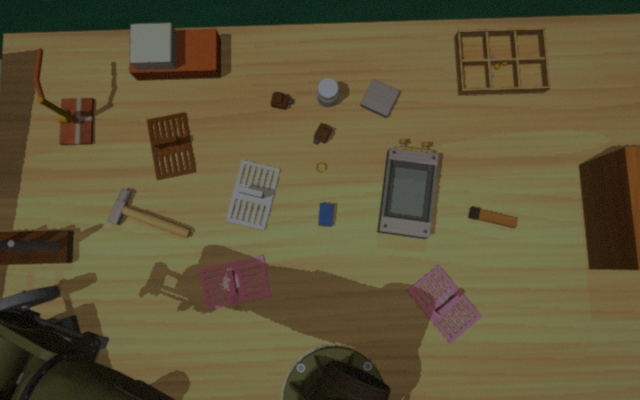

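View pics/side0.png

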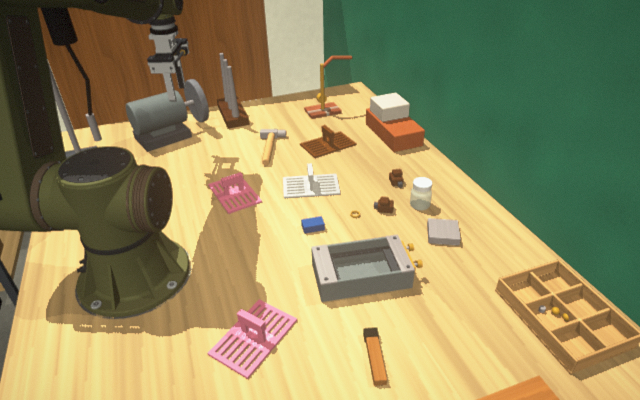

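Look-alikes for the grate (top view): brown (171,146), pink (235,283), pink (445,303), and silver/aluminium (253,195). By the description the silver one is mine. The grey box is at (409,193). I'll check both in a close crop.

```bash
python3 - <<'E'
from h import *
a=cv2.imread('pics/top0.png')[130:250,215:455]; a=cv2.resize(a,None,fx=3.3,fy=3.3,interpolation=cv2.INTER_CUBIC)
b=cv2.imread('pics/side0.png')[150:310,270:450]; b=cv2.resize(b,None,fx=3.3,fy=3.3,interpolation=cv2.INTER_CUBIC)
cv2.imwrite('pics/ca.png',a);cv2.imwrite('pics/cb.png',b)
E
```

```text
(no output)
```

View pics/ca.png

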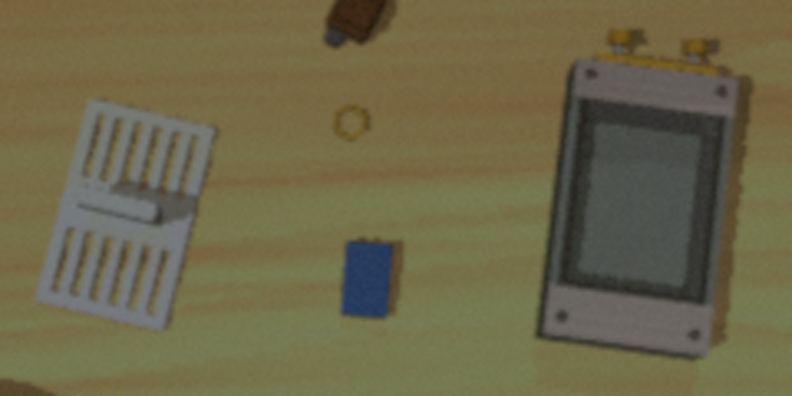

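View pics/cb.png

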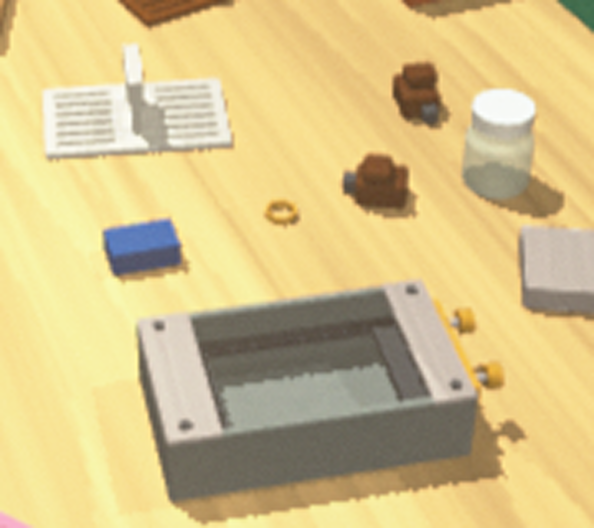

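The silver grate and the grey box are confirmed in the crops. Next I fit both poses from the corner pixels in the two views.

```bash
cat > fit.py <<'E'
from h import *
from scipy.optimize import least_squares
T,S=load('top0.png'),load('side0.png')
def up(a,ox,oy): return (np.array(a,float)+.5)/3.3-.5+[ox,oy]
def W(p,L):
    c,s=np.cos(p[2]),np.sin(p[2]);L=np.array(L,float)/1000
    return np.c_[p[0]+c*L[:,0]-s*L[:,1],p[1]+s*L[:,0]+c*L[:,1],L[:,2]]
def fit(Lt,pt,Ls,ps,p0):
    pt=up(pt,215,130);ps=up(ps,270,150)
    f=lambda p:np.r_[(proj(T,W(p,Lt))-pt).ravel(),(proj(S,W(p,Ls))-ps).ravel()]
    r=least_squares(f,p0,loss='soft_l1');print(r.x.round(4));print(f(r.x).reshape(-1,2).round(1).tolist());return r.x
if __name__=='__main__':
    g=[[80,50,6],[80,-50,6],[-80,-50,6],[-80,50,6]]
    G=fit(g,[[92,98],[216,127],[166,330],[37,298]],g,[[226,80],[231,144],[47,150],[42,90]],[.5,.2,0])
    b=[[99,59.5,56],[99,-59.5,56],[-106,-59.5,56]];o=[[70,53.5,56],[70,-53.5,56],[-70,-53.5,56],[-70,53.5,56]]
    B=fit(b+o,[[574,60],[740,76],[708,356],[586,98],[727,115],[703,303],[560,288]],b+[[-106,59.5,56]]+o,[[418,282],[472,388],[168,440],[140,320],[386,288],[428,404],[220,436],[192,316]],[.5,-.2,0])
    np.savez('poses.npz',G=G,B=B)
    ims=[]
    for c,(ox,oy,w,h) in((T,(215,130,240,120)),(S,(270,150,180,160))):
        im=cv2.resize(c['image'][oy:oy+h,ox:ox+w,::-1],None,fx=3.3,fy=3.3,interpolation=cv2.INTER_CUBIC)
        for p,L,k in((G,g,(0,0,255)),(B,b+[[-106,59.5,56]],(0,255,0)),(B,o,(0,255,255)),(G,[[7,30,60],[7,-30,60],[-7,-30,60],[-7,30,60]],(255,0,0))):
            q=((proj(c,W(p,L))-[ox,oy]+.5)*3.3-.5);cv2.polylines(im,[np.round(q*8).astype(np.int32)],True,k,1,cv2.LINE_AA,3)
        ims.append(im)
    cv2.imwrite('pics/ov.png',cv2.resize(np.vstack([ims[0][:, :],cv2.copyMakeBorder(ims[1],0,0,0,792-594,0)]),None,fx=.64,fy=.64) if 0 else np.hstack([cv2.resize(ims[0],(500,250)),]) if 0 else ims[0])
    cv2.imwrite('pics/ov2.png',ims[1])
E
python3 fit.py
```

```text
[ 0.4994  0.1883 -0.2695]
[[-0.4, -0.6], [0.3, -0.2], [-0.6, 0.0], [-0.4, 0.1], [-1.7, 0.5], [0.6, 0.4], [-0.4, 2.3], [0.6, 0.9]]
[ 0.4902 -0.1928 -0.1678]
[[0.8, -0.9], [-0.6, 0.8], [-0.2, 0.0], [-1.8, -0.5], [-0.5, 0.3], [0.4, 0.7], [-1.0, -1.0], [0.8, -0.1], [1.7, 3.2], [-0.3, 1.7], [-1.2, 0.5], [-0.7, 1.4], [1.2, -1.7], [0.3, -1.7], [-1.0, 1.2]]
```

View pics/ov.png

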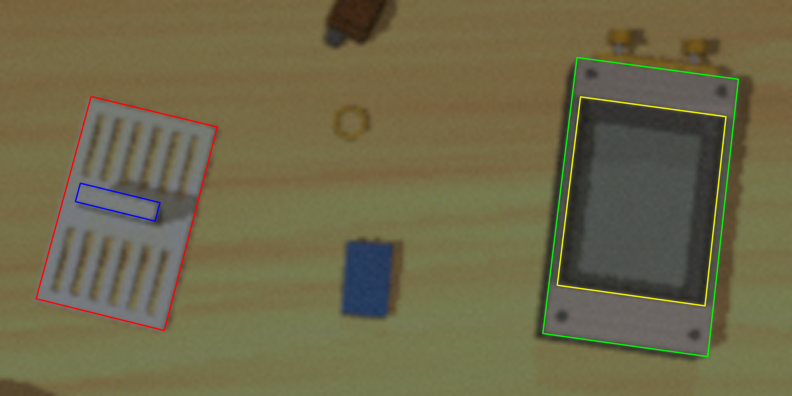

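View pics/ov2.png

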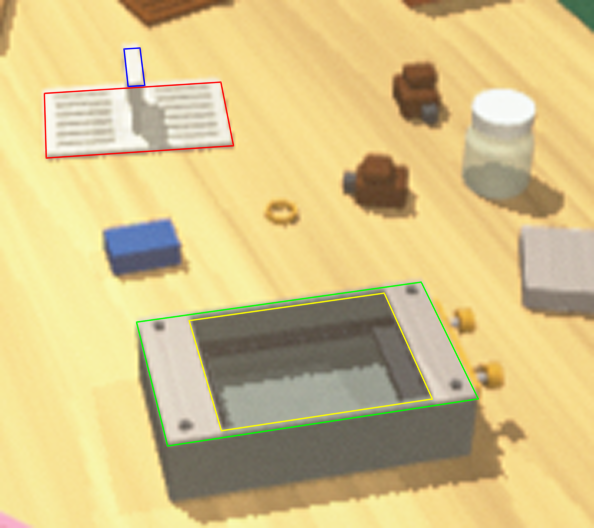

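The overlays fit both objects to about 1 px: grate at (0.499, 0.188), yaw -15.4°; box at (0.490, -0.193), yaw -9.6°. The moves can't pitch the tool, so I'll grip the bar by its ends, closing along the grate's y. That lets the grate pivot about the finger axis against the box.

Request:
servo_tool(motion=[[0, 4, -4.3, 0, 1], [0, 8, -8.6, -1, 2], [0, 12, -12.9, -2, 3], [0, 16, -17.2, -4, 4], [0, 20, -21.5, -6, 5.3], [0, 24, -25.8, -7, 5.3], [0, 28, -30, -7, 5.3], [0, 30.5, -32.6, -7, 5.3], [0, 30.5, -32.6, -7, 5.3], [0, 30.5, -32.6, -7, 5.3], [0, 30.5, -32.6, -7, 5.3], [0, 30.5, -32.6, -7, 5.3]])

```text
time_s: 1.6
ee_pos: [0.4992, 0.189, 0.3348]
eef_rot: [3.142, 0.0, 2.873]
force: [0.4, -0.7, 0.3]
grip_width: 0.0941
grip_force: 0.0
```

Request:
servo_tool(motion=[[0, 0, 0, -4, 0], [0, 0, 0, -7.5, 0], [0, 0, 0, -9.5, 0], [0, 0, 0, -10.5, 0], [0, 0, 0, -10.5, 0], [0.3, 0, 0, -10.5, 0], [0.6, 0, 0, -10.5, 0], [0.8, 0, 0, -10.5, 0], [1, 0, 0, -10.5, 0], [1, 0, 0, -10.5, 0], [1, 0, 0, -10.5, 0]], squeeze=15)

```text
time_s: 2.98
ee_pos: [0.4997, 0.1884, 0.2299]
eef_rot: [3.141, 0.0, 2.872]
force: [-0.7, -0.2, 5.2]
grip_width: 0.0598
grip_force: 15.0
```

Request:
servo_tool(motion=[[1, 0, 0, 2, 0], [1, 0, 0, 5, 0], [1, 0, 0, 8, 0], [1, 0, -3, 9, 1], [1, 0, -7, 9, 2], [1, 0, -11, 9, 3], [1, 0, -15, 9, 4], [1, 0, -19, 9, 5], [1, 0, -23, 9, 5.8], [1, 0.5, -27, 9, 5.8], [1, 0.5, -31, 9, 5.8], [1, 0.5, -35, 9, 5.8], [1, 0.5, -37.5, 9, 5.8], [1, 0.5, -38.4, 9, 5.8], [1, 0.5, -38.4, 9, 5.8], [1, 0.5, -38.4, 9, 5.8], [1, 0.5, -38.4, 9, 5.8]])

```text
time_s: 5.1
ee_pos: [0.5048, -0.1948, 0.3197]
eef_rot: [3.142, -0.0, 2.975]
force: [-0.9, 0.3, -3.3]
grip_width: 0.0599
grip_force: 15.0
```

```bash
python3 - <<'E'
from h import *
ims=[]
for n,(ox,oy,w,h) in(('top',(340,110,130,150)),('side',(280,170,170,150))):
    c=pic(n,n+'1.png');im=c['image'][oy:oy+h,ox:ox+w,::-1]
    ims.append(cv2.resize(im,(int(w*2.6),int(h*2.6)),interpolation=cv2.INTER_CUBIC))
cv2.imwrite('pics/v1.png',np.hstack(ims)); print(ctrl.get_obs()['ee_pos'],ctrl.get_obs()['force'],np.degrees(ctrl.get_obs()['eef_rot']))
E
```

```text
[ 0.50475173 -0.19509232  0.31971959] [-0.62665448  0.11049099 -4.13481925] [-1.79998359e+02  2.65686650e-03  1.70414349e+02]
```

View pics/v1.png

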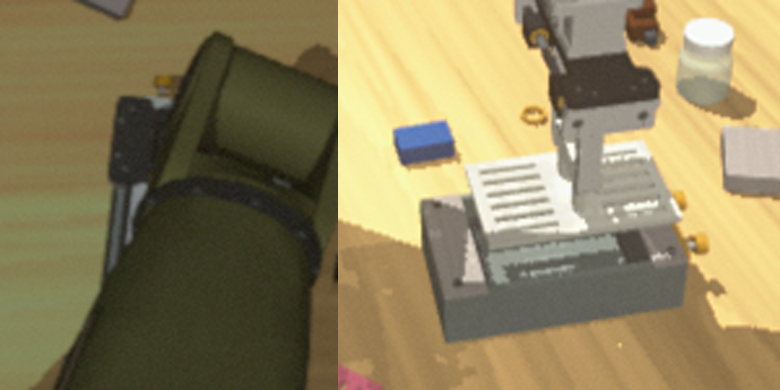

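The grate is held level above the box. In the crop its top corners are at about (466,165), (486,236), (683,217) and (645,142). I'll use the side view to check its offset in the grip.

```bash
python3 - <<'E'
from fit import *
S=load('side1.png');P=np.array([[466,165],[486,236],[683,217],[645,142]],float);P[:,0]-=338;P=P/2.6+[280,170]
L=np.array([[-80,50,6],[-80,-50,6],[80,-50,6],[80,50,6.]])
f=lambda p:(proj(S,W(p[:3],L+[0,0,p[3]*1000]))-P).ravel()
r=least_squares(lambda p:np.r_[f(p),(p[3]-.0898)*3000],[.505,-.195,-.168,.09]);print(r.x.round(4),f(r.x).round(1))
B=np.load('poses.npz')['B'];d=r.x[:2]-B[:2];c,s=np.cos(B[2]),np.sin(B[2]);print('box frame',d@[c,s],d@[-s,c])
t=np.array([.5048,-.1950])-B[:2];print('tcp',t@[c,s],t@[-s,c])
E
```

```text
[ 0.5059 -0.1911 -0.2007  0.0898] [ 0.1 -1.5  0.3  1.8 -0.8  0.   0.5 -0.6]
box frame 0.015195506456812086 0.004341601435275529
tcp 0.0147789503759508 0.00027360619653201676
```

Request:
servo_tool(motion=[[1, 0, 0, -1.5, 0], [1, 0, 0, -2.6, 0], [1, 0, 0, -3.1, 0], [1, 0, 0, -3.3, 0], [1, 0, 0, -3.5, 0], [1, 0, 0, -3.6, 0], [1, 0, 0, -3.6, 0]], squeeze=12)

```text
time_s: 6.08
ee_pos: [0.5047, -0.1956, 0.2839]
eef_rot: [-3.141, 0.0, 2.974]
force: [-2.7, 0.2, 0.1]
grip_width: 0.0595
grip_force: 12.0
```

Request:
servo_tool(motion=[[1, 0, 0, -0.1, 0], [1, 0, 0, -0.2, 0], [1, 0, 0, -0.3, 0], [1, 0, 0, -0.4, 0], [1, 0, 0, -0.5, 0], [1, 0, 0, -0.6, 0], [1, 0, 0, -0.7, 0], [1, 0, 0, -0.7, 0]])

```text
time_s: 7.08
ee_pos: [0.5046, -0.1956, 0.2765]
eef_rot: [3.142, -0.0, 2.974]
force: [-4.4, 0.8, 0.3]
grip_width: 0.0598
grip_force: 12.0
```

```bash
python3 - <<'E'
from h import *
c=pic('side','side2.png');cv2.imwrite('pics/v2.png',cv2.resize(c['image'][170:310,280:450,::-1],None,fx=3.5,fy=3.5,interpolation=cv2.INTER_CUBIC))
E
```

```text
(no output)
```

View pics/v2.png

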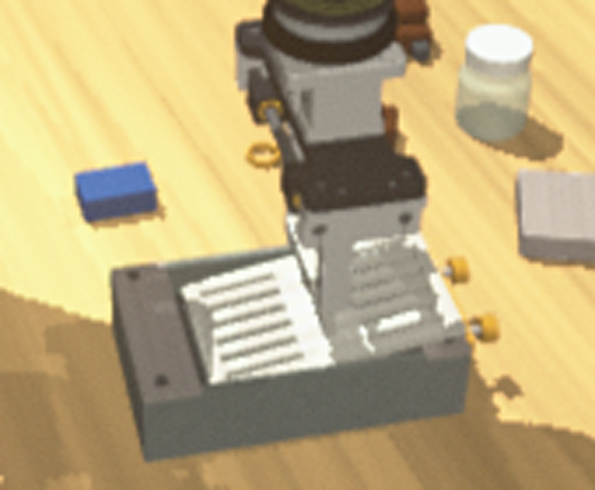

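The grate is tilted: its near end is inside the opening (edge at about (190,285)–(212,380)) and its far end is up on the far lip. Now I slide it under the deep lip.

Request:
servo_tool(motion=[[1, -0.4, 0.07, 0, 0], [1, -0.8, 0.13, 0, 0], [1, -1.2, 0.2, 0, 0], [1, -1.6, 0.27, 0, 0], [1, -2.0, 0.34, 0, 0], [1, -2.4, 0.41, 0, 0], [1, -2.7, 0.46, 0, 0], [1, -2.96, 0.5, 0, 0], [1, -2.96, 0.5, 0, 0], [1, -2.96, 0.5, 0, 0]])

```text
time_s: 8.38
ee_pos: [0.4751, -0.1906, 0.2767]
eef_rot: [-3.142, 0.0, 2.974]
force: [-0.2, 0.0, -3.1]
grip_width: 0.0599
grip_force: 12.0
```

```bash
python3 - <<'E'
from h import *
c=pic('side','side3.png');cv2.imwrite('pics/v3.png',cv2.resize(c['image'][170:310,280:450,::-1],None,fx=3.5,fy=3.5,interpolation=cv2.INTER_CUBIC))
print(ctrl.get_obs()['force'])
E
```

```text
[-0.22277686 -0.24236136 -4.28862415]
```

View pics/v3.png

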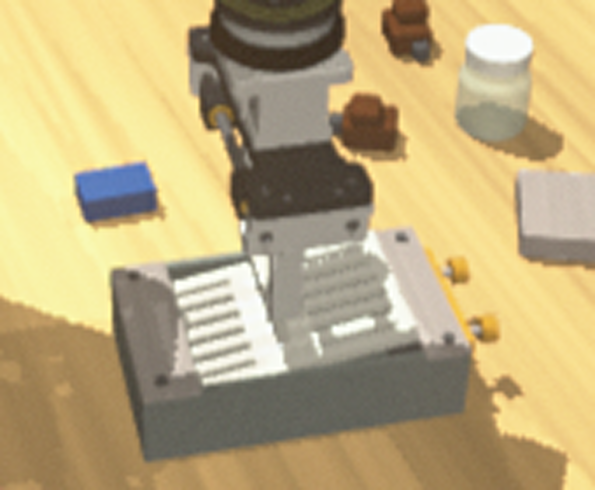

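The near end is under the deep lip, the weight hangs free on the grip, and the tilt holds. I'll shift a few more mm toward the robot so the far end clears the far lip, then lower the grate.

Request:
servo_tool(motion=[[1, -0.25, 0.04, 0, 0], [1, -0.46, 0.08, 0, 0], [1, -0.46, 0.08, -0.3, 0], [1, -0.46, 0.08, -0.6, 0], [1, -0.46, 0.08, -0.8, 0], [1, -0.4, 0.07, -1.0, 0], [1, -0.3, 0.05, -1.2, 0], [1, -0.3, 0.05, -1.2, 0]])

```text
time_s: 9.43
ee_pos: [0.4721, -0.1901, 0.2644]
eef_rot: [3.141, -0.0, 2.974]
force: [0.8, -0.2, -1.6]
grip_width: 0.06
grip_force: 12.0
```

Request:
servo_tool(motion=[[1, 0.05, -0.01, -0.1, 0], [1, 0.1, -0.02, -0.2, 0], [1, 0.15, -0.02, -0.3, 0], [1, 0.2, -0.03, -0.4, 0], [1, 0.2, -0.03, -0.5, 0], [1, 0.2, -0.03, -0.5, 0]])

```text
time_s: 10.18
ee_pos: [0.4741, -0.1904, 0.2596]
eef_rot: [-3.142, 0.0, 2.974]
force: [1.0, -0.6, 0.9]
grip_width: 0.0597
grip_force: 12.0
```

Request:
servo_tool(motion=[[1, 0, 0, -0.1, 0], [1, 0, 0, -0.2, 0], [1, 0, 0, -0.2, 0]])

```text
time_s: 10.55
ee_pos: [0.4743, -0.1904, 0.259]
eef_rot: [-3.141, 0.002, 2.974]
force: [-3.1, 4.2, 14.9]
grip_width: 0.06
grip_force: 12.0
```

```bash
python3 - <<'E'
from h import *
c=pic('side','side4.png');cv2.imwrite('pics/v4.png',cv2.resize(c['image'][170:310,280:450,::-1],None,fx=3.5,fy=3.5,interpolation=cv2.INTER_CUBIC))
print(ctrl.get_obs()['force'])
E
```

```text
[-3.80569735  3.77829433 15.55177771]
```

View pics/v4.png

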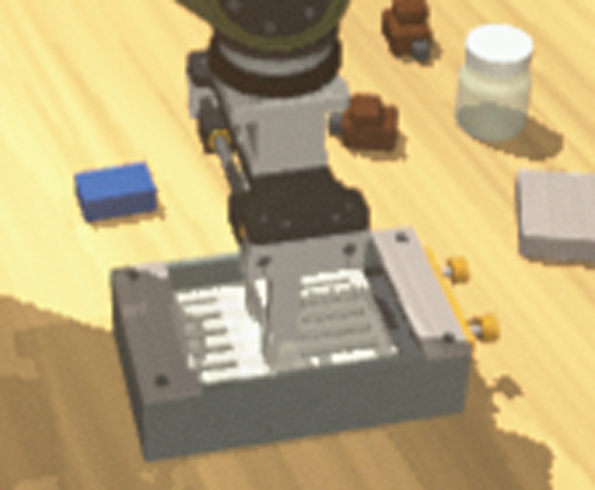

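The grate is flat on the ledges under the near lip, with the gap on the far side at about (395,330). I'll ease the down-press, firm the grip and slide away in small steps, watching the force.

Request:
servo_tool(motion=[[1, 0, 0, 0.1, 0], [1, 0, 0, 0.1, 0], [1, 0.2, -0.03, 0.1, 0], [1, 0.4, -0.07, 0.1, 0], [1, 0.6, -0.1, 0.1, 0], [1, 0.7, -0.12, 0.1, 0], [1, 0.7, -0.12, 0.1, 0]], squeeze=25)

```text
time_s: 11.48
ee_pos: [0.4807, -0.1917, 0.259]
eef_rot: [-3.142, -0.002, 2.974]
force: [-8.4, 2.9, 12.7]
grip_width: 0.0593
grip_force: 25.0
```

Request:
servo_tool(motion=[[1, 0, 0, 0.08, 0], [1, 0, 0, 0.08, 0], [1, 0.1, -0.02, 0.08, 0], [1, 0.1, -0.02, 0.08, 0]])

```text
time_s: 11.98
ee_pos: [0.4821, -0.1918, 0.2592]
eef_rot: [3.141, -0.0, 2.974]
force: [0.2, -0.1, -3.6]
grip_width: 0.0596
grip_force: 25.0
```

Request:
servo_tool(motion=[[1, 0, 0, -0.03, 0], [1, 0.05, -0.01, -0.03, 0], [1, 0.1, -0.02, -0.03, 0], [1, 0.1, -0.02, -0.03, 0]])

```text
time_s: 12.48
ee_pos: [0.4831, -0.192, 0.2591]
eef_rot: [-3.142, 0.0, 2.974]
force: [-0.9, -0.4, -3.4]
grip_width: 0.0598
grip_force: 25.0
```

Request:
servo_tool(motion=[[1, 0.05, -0.01, 0, 0], [1, 0.1, -0.02, 0, 0], [1, 0.1, -0.02, 0, 0]])

```text
time_s: 12.85
ee_pos: [0.4841, -0.1922, 0.2591]
eef_rot: [-3.142, 0.0, 2.974]
force: [-0.6, 0.2, -3.6]
grip_width: 0.0602
grip_force: 25.0
```

Request:
servo_tool(motion=[[1, 0, 0, -0.03, 0], [1, 0.05, -0.01, -0.03, 0], [1, 0.1, -0.02, -0.03, 0], [1, 0.1, -0.02, -0.03, 0]])

```text
time_s: 13.35
ee_pos: [0.4851, -0.1924, 0.259]
eef_rot: [-3.142, 0.0, 2.974]
force: [-3.3, 1.1, 4.1]
grip_width: 0.0599
grip_force: 25.0
```

Request:
servo_tool(motion=[[1, 0.05, -0.01, 0, 0], [1, 0.1, -0.02, 0, 0], [1, 0.1, -0.02, 0, 0]])

```text
time_s: 13.72
ee_pos: [0.4861, -0.1926, 0.259]
eef_rot: [-3.141, -0.0, 2.974]
force: [-4.9, 1.4, 4.8]
grip_width: 0.0598
grip_force: 25.0
```

Request:
servo_tool(motion=[[1, 0.05, -0.01, 0, 0], [1, 0.1, -0.02, 0, 0], [1, 0.1, -0.02, 0, 0]])

```text
time_s: 14.1
ee_pos: [0.4871, -0.1929, 0.259]
eef_rot: [-3.141, 0.0, 2.974]
force: [-4.8, 1.1, 4.9]
grip_width: 0.0601
grip_force: 25.0
```

Request:
servo_tool(motion=[[1, 0.05, -0.01, 0, 0], [1, 0.1, -0.02, 0, 0], [1, 0.1, -0.02, 0, 0]])

```text
time_s: 14.48
ee_pos: [0.4881, -0.193, 0.259]
eef_rot: [-3.141, -0.0, 2.974]
force: [-4.9, 1.4, 4.7]
grip_width: 0.06
grip_force: 25.0
```

Request:
servo_tool(motion=[[1, 0.05, -0.01, 0, 0], [1, 0.1, -0.02, 0, 0], [1, 0.1, -0.02, 0, 0]])

```text
time_s: 14.85
ee_pos: [0.4891, -0.1933, 0.259]
eef_rot: [-3.141, -0.0, 2.973]
force: [-5.1, 0.7, 4.9]
grip_width: 0.0601
grip_force: 25.0
```

Request:
servo_tool(motion=[[1, 0.05, -0.01, 0, 0], [1, 0.1, -0.02, 0, 0], [1, 0.1, -0.02, 0, 0]])

```text
time_s: 15.22
ee_pos: [0.49, -0.1934, 0.259]
eef_rot: [-3.141, -0.0, 2.974]
force: [-4.0, 1.8, 4.5]
grip_width: 0.0596
grip_force: 25.0
```

Request:
servo_tool(motion=[[1, 0.05, -0.01, 0, 0], [1, 0.1, -0.02, 0, 0], [1, 0.1, -0.02, 0, 0]])

```text
time_s: 15.6
ee_pos: [0.4911, -0.1936, 0.2591]
eef_rot: [-3.141, 0.0, 2.974]
force: [-4.4, 1.6, 5.1]
grip_width: 0.0598
grip_force: 25.0
```

Request:
servo_tool(motion=[[1, 0.05, -0.01, 0, 0], [1, 0.1, -0.02, 0, 0], [1, 0.1, -0.02, 0, 0]])

```text
time_s: 15.98
ee_pos: [0.4919, -0.1938, 0.259]
eef_rot: [3.142, -0.001, 2.974]
force: [-9.6, 1.9, 7.6]
grip_width: 0.0595
grip_force: 25.0
```

Contact with the stops: the force is rising. I'll increase the press gently.

Request:
servo_tool(motion=[[1, 0.02, 0, 0, 0], [1, 0.02, 0, 0, 0], [1, 0.02, 0, 0, 0]])

```text
time_s: 16.35
ee_pos: [0.492, -0.1938, 0.259]
eef_rot: [-3.142, -0.002, 2.974]
force: [-10.8, 1.7, 10.2]
grip_width: 0.06
grip_force: 25.0
```

Request:
servo_tool(motion=[[1, 0.02, 0, 0, 0], [1, 0.04, 0, 0, 0], [1, 0.04, 0, 0, 0], [1, 0.04, 0, 0, 0]])

```text
time_s: 16.85
ee_pos: [0.4922, -0.1938, 0.259]
eef_rot: [-3.142, -0.002, 2.974]
force: [-13.8, 1.6, 11.4]
grip_width: 0.0595
grip_force: 25.0
```

Request:
servo_tool(motion=[[1, 0, 0, 0.03, 0], [1, 0.01, 0, 0.03, 0], [1, 0.02, 0, 0.03, 0], [1, 0.02, 0, 0.03, 0], [1, 0.02, 0, 0.03, 0], [1, 0.02, 0, 0.03, 0]])

```text
time_s: 17.6
ee_pos: [0.4922, -0.1939, 0.259]
eef_rot: [3.142, -0.003, 2.974]
force: [-13.2, 0.5, 8.3]
grip_width: 0.0594
grip_force: 25.0
```

Request:
servo_tool(motion=[[1, 0.02, 0, 0, 0], [1, 0.03, 0, 0, 0], [1, 0.03, 0, 0, 0], [1, 0.03, 0, 0, 0], [1, 0.03, 0, 0, 0]])

```text
time_s: 18.23
ee_pos: [0.4924, -0.1939, 0.259]
eef_rot: [3.142, -0.004, 2.974]
force: [-15.6, 0.9, 9.9]
grip_width: 0.0598
grip_force: 25.0
```

Request:
servo_tool(motion=[[1, -0.05, 0, 0, 0], [1, -0.09, 0, 0.03, 0], [1, -0.09, 0, 0.03, 0], [0.6, -0.09, 0, 0.03, 0], [0.3, -0.09, 0, 0.03, 0], [0.1, -0.09, 0, 0.03, 0], [0.1, -0.09, 0, 0.03, 0], [0.1, -0.09, 0, 0.03, 0]])

```text
time_s: 19.23
ee_pos: [0.4923, -0.1938, 0.2595]
eef_rot: [-3.142, 0.0, 2.974]
force: [-0.6, 0.1, 1.0]
grip_width: 0.0843
grip_force: 0.0
```

Released. I'll lift straight up, move clear, and verify by measurement.

Request:
servo_tool(motion=[[0.1, 0, 0, 1, 0], [0.1, 0, 0, 3, 0], [0.1, 0, 0, 6, 0], [0.1, 0, 0, 10, 0], [0.1, 0, 4, 13, 0], [0.1, 0, 9, 14, 0], [0.1, 0, 15, 14, 0], [0.1, 0, 20, 14, 0], [0.1, -3, 25, 14, 0], [0.1, -5, 30, 14, 0], [0.1, -6, 33, 14, 0], [0.1, -6, 33, 14, 0], [0.1, -6, 33, 14, 0]])

```text
time_s: 20.85
ee_pos: [0.4324, 0.1357, 0.3998]
eef_rot: [3.142, 0.001, 2.974]
force: [-0.1, 0.2, -0.8]
grip_width: 0.0843
grip_force: 0.0
```

```bash
python3 - <<'E'
from fit import *
B=np.load('poses.npz')['B']
c,s=np.cos(B[2]),np.sin(B[2])
for n in('top','side'):
    C=pic(n,n+'9.png');g=cv2.cvtColor(C['image'],cv2.COLOR_RGB2GRAY).astype(np.float32)
    # alignment of bar top and grate outline (visible part) to image gradients, by sampling bar-top minus surroundings
    best=[]
    for dx in np.arange(-12,13,1.):
        for dy in np.arange(-8,9,1.):
            def m(L): 
                p=proj(C,W(B,np.array(L)+[dx,dy,0])).astype(np.float32);return cv2.remap(g,p[:,0].reshape(-1,1),p[:,1].reshape(-1,1),cv2.INTER_LINEAR).mean()
            X=np.linspace(-5,5,5);Y=np.linspace(-28,28,15)
            ins=m([[x,y,90] for x in X for y in Y]);out=m([[x,y,90] for x in(-11,11) for y in Y]+[[x,y,90] for x in X for y in(-34,34)])
            best.append((ins-out,dx,dy))
    print(n,sorted(best)[-4:])
print('tcp at press in box x,y', (np.array([.4924,-.1939])-B[:2])@[c,s],(np.array([.4924,-.1939])-B[:2])@[-s,c],ctrl.get_obs()['force'])
E
```

```text
top [(np.float32(31.783157), np.float64(0.0), np.float64(-3.0)), (np.float32(32.4869), np.float64(0.0), np.float64(0.0)), (np.float32(32.594955), np.float64(0.0), np.float64(-1.0)), (np.float32(32.597816), np.float64(0.0), np.float64(-2.0))]
side [(np.float32(96.05693), np.float64(-2.0), np.float64(3.0)), (np.float32(97.64583), np.float64(-1.0), np.float64(2.0)), (np.float32(97.65558), np.float64(-1.0), np.float64(4.0)), (np.float32(98.431244), np.float64(-1.0), np.float64(3.0))]
tcp at press in box x,y 0.0023693632347202903 -0.0007123689472758493 [ 0.0830061   0.44557696 -0.11946966]
```

```bash
python3 -c "
from station import ctrl
print(ctrl.hand_in())"
```

```text
the job is handed in; nothing more can be done
None
```

The grate is back in the filings box, flat on the ledges, pressed against the stops at an estimated 8–15 N (worked out from the wrist force) and released, and the job is handed in; it returned no verdict.

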